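# Sort the printed gears into their dishes

## Task

Pick the four toothed gears out from the other prints on the printer bed and put each one, hub up, into the round dish that fits its size: the smallest gear in the smallest dish and so on up to the largest, each lying flat on the floor of its dish. Set them down gently, do not drop them, and leave the two smooth-edged rollers where they are.

Things in the scene. Friction and masses are not known exactly. Their poses are not given: they have to be found in the camera images.
- gear_40: The smallest of four white printed spur gears: a toothed disc 40 mm across the tooth tips and 10 mm thick, 9 square teeth 7 mm deep, lying flat, with a plain round hub 22 mm in diameter standing up from its middle to 42 mm above the underside (grip it by the hub). Origin: centre of the underside; z up along the hub. Loose, 15 to 120 g. Belongs in the dish 58 mm wide inside.
- gear_56: The second smallest of four white printed spur gears: a toothed disc 56 mm across the tooth tips and 10 mm thick, 12 square teeth 7 mm deep, lying flat, with a plain round hub 22 mm in diameter standing up from its middle to 42 mm above the underside (grip it by the hub). Origin: centre of the underside; z up along the hub. Loose, 15 to 120 g. Belongs in the dish 74 mm wide inside.
- gear_72: The second largest of four white printed spur gears: a toothed disc 72 mm across the tooth tips and 10 mm thick, 15 square teeth 7 mm deep, lying flat, with a plain round hub 22 mm in diameter standing up from its middle to 42 mm above the underside (grip it by the hub). Origin: centre of the underside; z up along the hub. Loose, 15 to 120 g. Belongs in the dish 90 mm wide inside.
- gear_88: The largest of four white printed spur gears: a toothed disc 88 mm across the tooth tips and 10 mm thick, 18 square teeth 7 mm deep, lying flat, with a plain round hub 22 mm in diameter standing up from its middle to 42 mm above the underside (grip it by the hub). Origin: centre of the underside; z up along the hub. Loose, 15 to 120 g. Belongs in the dish 106 mm wide inside.
- dish_58: The smallest of four round shallow grey plastic dishes, fixed to the bed: 58 mm inside, 66 mm outside diameter, flat floor 4 mm above the bed, rim 10 mm above the bed (6 mm above the floor). Origin: centre of the underside, at bed level; z up. It is for the 40 mm gear, with 9 mm to spare all round.
- dish_74: The second smallest of four round shallow grey plastic dishes, fixed to the bed: 74 mm inside, 82 mm outside diameter, flat floor 4 mm above the bed, rim 10 mm above the bed (6 mm above the floor). Origin: centre of the underside, at bed level; z up. It is for the 56 mm gear, with 9 mm to spare all round.
- dish_90: The second largest of four round shallow grey plastic dishes, fixed to the bed: 90 mm inside, 98 mm outside diameter, flat floor 4 mm above the bed, rim 10 mm above the bed (6 mm above the floor). Origin: centre of the underside, at bed level; z up. It is for the 72 mm gear, with 9 mm to spare all round.
- dish_106: The largest of four round shallow grey plastic dishes, fixed to the bed: 106 mm inside, 114 mm outside diameter, flat floor 4 mm above the bed, rim 10 mm above the bed (6 mm above the floor). Origin: centre of the underside, at bed level; z up. It is for the 88 mm gear, with 9 mm to spare all round.
- roller_64: A white printed roller, to be left alone: a disc 64 mm across and 10 mm thick with a smooth edge and no teeth, with the same hub as the gears (22 mm in diameter, top 42 mm above the underside). Origin: centre of the underside; z up. Loose.
- roller_80: A white printed roller, to be left alone: a disc 80 mm across and 10 mm thick with a smooth edge and no teeth, with the same hub as the gears (22 mm in diameter, top 42 mm above the underside). Origin: centre of the underside; z up. Loose. Other white prints of block-like shape, none higher than 45 mm, stand among the things on the bed.
Not all that is in view belongs to the job. What is shaped like the gear_40 but blue or turquoise is not meant. What is shaped like the gear_88 but brown is not meant.

How it is judged (in metres and radians):
At the end, for the whole second after the job is handed in: Each of the four gears lies at rest, flat (within 0.06 rad) with its hub up, on the floor of the dish of its size rank (origin within 12 mm of the dish's centre, less than 2.5 mm above its floor); both rollers are within 20 mm of where they started (horizontal distance between gear_40 and dish_58 below 0.012 m and z of gear_40 in the frame of dish_58 between 0.001 and 0.0065 m and angle between each of gear_40, gear_56, gear_72, gear_88's own z axis and vertical below 0.06 rad and linear speed of each of gear_40, gear_56, gear_72, gear_88 below 0.02 m/s and angular speed of each of gear_40, gear_56, gear_72, gear_88 below 0.2 rad/s and horizontal distance between gear_56 and dish_74 below 0.012 m and z of gear_56 in the frame of dish_74 between 0.001 and 0.0065 m and horizontal distance between gear_72 and dish_90 below 0.012 m and z of gear_72 in the frame of dish_90 between 0.001 and 0.0065 m and horizontal distance between gear_88 and dish_106 below 0.012 m and z of gear_88 in the frame of dish_106 between 0.001 and 0.0065 m and distance of each of roller_64, roller_80 from where it was at the start of the episode below 0.02 m); the robot touches nothing.
It fails at once if a smooth roller knocked or carried off (more than 20 mm from its start) (distance of any of roller_64, roller_80 from where it was at the start of the episode above 0.02 m).
It fails at once if a gear dropped or flung (faster than 0.7 m/s, a fall of some 25 mm, while the fingers do not hold it) ((linear speed of gear_40 above 0.7 m/s and contact force between gear_40 and the fingers below 0.1 N) or (linear speed of gear_56 above 0.7 m/s and contact force between gear_56 and the fingers below 0.1 N) or (linear speed of gear_72 above 0.7 m/s and contact force between gear_72 and the fingers below 0.1 N) or (linear speed of gear_88 above 0.7 m/s and contact force between gear_88 and the fingers below 0.1 N)).
It also fails if it takes over 102 s, if anything falls off the work surface, if the arm or the gripper's body presses on something with over 40 N, if the wrist force passes 120 N, or if a joint passes its speed limit or range.

## Robot

A 6-joint arm with a two-finger parallel gripper is mounted at the origin on the work surface. World frame = base frame: x ahead of the robot, y to its left, z up, the work surface at z = 0. Lengths are in mm, angles in rad, forces in N, time in s.
With the tool pointing down it reaches from about 300 to 850 mm from the base axis. Payload 5.4 kg.
Tool frame: the origin (TCP) lies midway between the tips of the shut fingers; the grasp point (between the pads) lies 19 mm behind it; z points along the fingers, y is the direction in which the jaws open and shut (so a half turn about z gives the same grasp; the last joint's range is limited). The gripper opens to 85 mm and grips with 20 to 120 N. Pads are 22 mm wide; open, the fingers measure 114 mm over their backs; the gripper's body (76 mm by 85 mm) begins 54 mm behind the grasp point. The pads swing forward as they close: fully open they stand 13 mm farther back than shut.
Start: joints at [-1.4, 0.158, 1.597, -0, 1.386, -0.21], TCP at [213.682, -533.804, 231.299] pointing down, gripper open.
Joint ranges: [-2.91, 2.91], [-0.94, 2.29], [0.18, 2.7], [-1.29, 4.43], [0.17, 2.64], [-3, 3]. Speed limits (rad/s): [2.57, 2.57, 3.14, 3.14, 3.14, 3.14].

## Interface

Orientations are given as a 3x3 rotation matrix whose columns are the frame's x, y, z axes.
In Python, from station import robot, imaging gives the robot as it stands.
- The arm moves only by the shell command python3 -m handwheel 'ROWS' [FORCE]. ROWS is JSON, a list of rows, each an object with "turn": the turn, a rotation vector about the tool's x, y, z in units of 5 degrees (1.0 is 5 degrees), a list of three; "translation": the shift along the tool's x, y, z in units of 40 mm (1.0 is 40 mm), a list of three; "gripper": the opening, from 0 (shut) to 1 (fully open). In form: [{"turn": [wx, wy, wz], "translation": [dx, dy, dz], "gripper": gripper}, ...]. A call has 1 to 8 rows; each row shifts and turns the commanded pose from where the row before left it, along the tool's axes as they then stand; what a row does not reach is not made up. A row lasts 1/12 s, in which the tool goes at most 41.7 mm and 7.16 degrees, less where a joint would pass 70% of its speed; a pose out of reach is approached as far as the arm can. A call is refused whole if a number of a shift passes 1 or a number of a turn 1, either way. A call with a gripper value outside its range is refused whole. The fingers move at their own pace and stop on an object; FORCE is the grip in N (left out, the last holds). Time passes only in rows, so rows that do not move let the fingers close. It gives the time, the measured TCP pose, the force and the opening at its end, in the units of the state.
- robot.sense(): the state, without advancing time (a new reading comes with each control period).
- imaging.camera(name): name is "side" or "top" or "wrist"; returns a dict with "image" (480x640x3 uint8, red, green, blue), "vfov" (degrees; the focal length in pixels is half the picture's height over the tangent of half this angle, whatever the lens; pixels are square), "cx", "cy" (the principal point, pixels), "dist_coeffs" ([k1, k2, p1, p2, k3] as OpenCV has them; the pictures are not rectified), "R" (3x3) and "t" (3): a world point X has camera coordinates R X + t. Camera axes: x right, y down, z forward; pixel columns grow to the right and rows downward; lengths in mm; the calibration is good to about 2 mm. A picture is of the moment at which its call begins. There is no depth.
- robot.hand_in(): hands the job in, once; it reports no verdict.
The state is a dict: "time_s": time; "qpos": joint angles; "joint_vel": joint speeds; "joint_torque": joint torques, N m; "tool_pos": TCP position; "tcp_rot": TCP orientation; "contact_force": force on the tool from outside, world axes, zero at the start; "ft_torque": the same for the moment, N m; "opening": finger opening in mm.
Only numpy, scipy, OpenCV 4.12 (cv2) and the standard library are available. Lean on these libraries where they do the work, as an engineer would, in place of code of your own. Each camera call takes 0.05 s, during which the arm holds its last target.

## Working session

There is one attempt and no reset: what is moved stays moved. The work goes in short steps, Python scripts to look and compute and a shell command to move; the robot and the scene stay as the last step left them, time stands still between calls to the robot, and variables do not carry over. Pictures are saved under pics/ and viewed, and the job is handed in when it is done.

```bash
ls; mkdir -p pics; python3 - <<'E'
from station import robot, imaging
import cv2
s=robot.sense();print(s)
for n in("side","top","wrist"):
    c=imaging.camera(n);cv2.imwrite(f"pics/{n}0.png",c["image"][:,:,::-1]);print(n,{k:v for k,v in c.items() if k!="image"})
E
```

```text
pics
{'time_s': 0.0, 'qpos': array([-1.40010496e+00,  1.59081350e-01,  1.59825802e+00,  3.78356705e-05,
        1.38623000e+00, -2.10104402e-01]), 'joint_vel': array([ 4.02655833e-04, -5.72003064e-04, -1.70774988e-04, -1.15782165e-03,
       -1.21917687e-03,  3.86636064e-05]), 'joint_torque': array([ 1.75947564e-03, -3.96000159e+01, -3.31428337e+01, -1.73781709e-04,
        8.20597052e-03,  3.01607929e-05]), 'tool_pos': array([ 213.5853885 , -533.19283536,  230.28586525]), 'tcp_rot': array([[ 9.28371835e-01,  3.71652588e-01, -2.99117936e-04],
       [ 3.71652437e-01, -9.28369887e-01,  1.95429670e-03],
       [ 4.48627343e-04, -1.92548193e-03, -9.99998046e-01]]), 'contact_force': array([-0.33779971,  0.24637933,  0.23745365]), 'ft_torque': array([0.02365022, 0.00276886, 0.04911807]), 'opening': 85.91012419310717}
side {'vfov': 53.41939034690189, 'cx': 315.20460123654505, 'cy': 241.00073740947272, 'dist_coeffs': array([-0.02621219,  0.        ,  0.        ,  0.        ,  0.        ]), 'R': array([[-0.99244494, -0.12103756, -0.02007365],
       [-0.05478559,  0.58358269, -0.81020355],
 
[... 165 characters left out ...]
cy': 235.78990705936744, 'dist_coeffs': array([-0.01301131,  0.        ,  0.        ,  0.        ,  0.        ]), 'R': array([[-0.0089819 , -0.99994761,  0.00490903],
       [-0.99501994,  0.00845006, -0.09931726],
       [ 0.09927057, -0.00577664, -0.99504371]]), 't': array([ -1.00675601, 496.81451386, 966.99135602])}
wrist {'vfov': 63.19989543353464, 'cx': 320.31539004330403, 'cy': 242.21984577855486, 'dist_coeffs': array([0.01215327, 0.        , 0.        , 0.        , 0.        ]), 'R': array([[ 0.37221295, -0.92814516, -0.00202299],
       [-0.88778244, -0.35666043,  0.2909221 ],
       [-0.27073946, -0.10648899, -0.9567446 ]]), 't': array([-575.74483533,  -37.66883302,  379.04084065])}
```

View pics/top0.png

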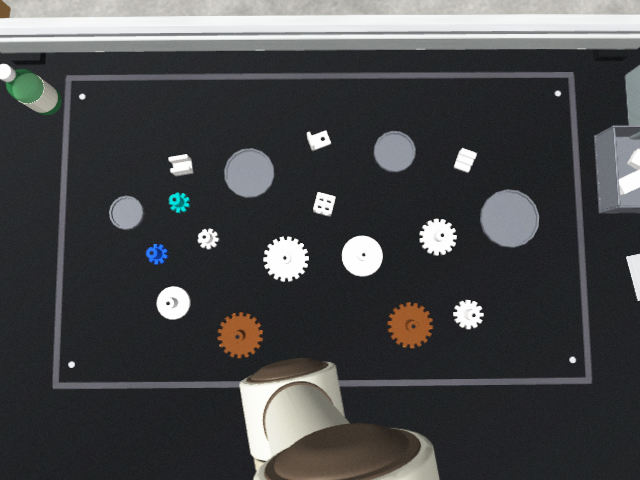

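View pics/side0.png

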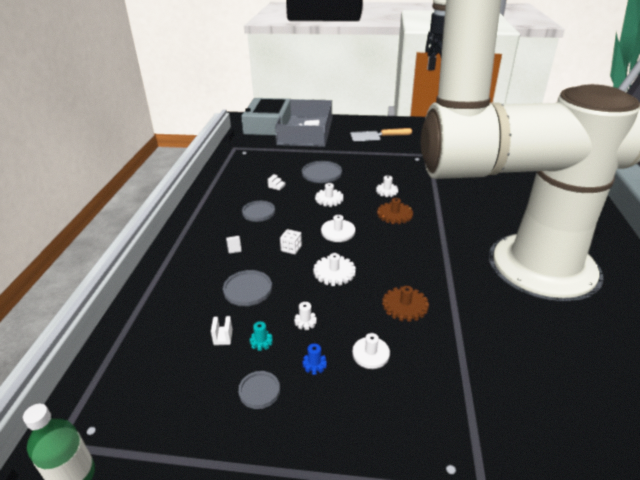

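View pics/wrist0.png

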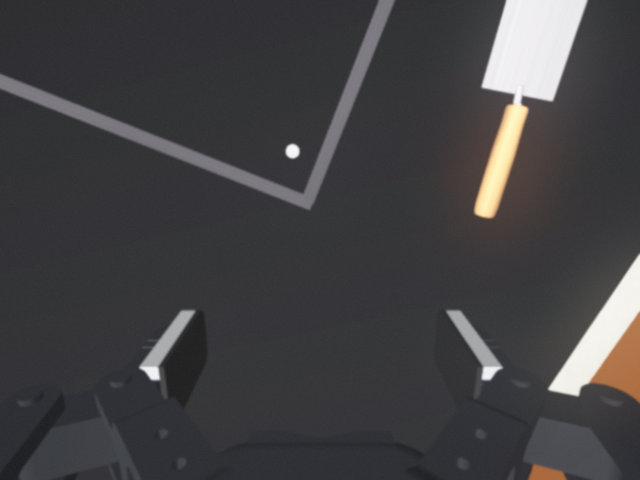

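```bash
cat > h.py <<'E'
from station import robot, imaging
import cv2, numpy as np
def load(n):
    c=imaging.camera(n); c["f"]=240/np.tan(np.radians(c["vfov"]/2))
    c["K"]=np.array([[c["f"],0,c["cx"]],[0,c["f"],c["cy"]],[0,0,1]]); return c
def ray(c,uv,z):
    uv=np.array(uv,float).reshape(-1,1,2)
    p=cv2.undistortPoints(uv,c["K"],c["dist_coeffs"]).reshape(-1,2)
    d=np.c_[p,np.ones(len(p))]@c["R"]; o=-c["R"].T@c["t"]
    s=(z-o[2])/d[:,2]; return o+s[:,None]*d
def proj(c,X):
    r,_=cv2.Rodrigues(c["R"]); return cv2.projectPoints(np.array(X,float).reshape(-1,1,3),r,c["t"],c["K"],c["dist_coeffs"])[0].reshape(-1,2)
E
python3 - <<'E'
from h import *
c=load("top");im=c["image"];print(-c["R"].T@c["t"])
hsv=cv2.cvtColor(im,cv2.COLOR_RGB2HSV)
H,S,V=[hsv[:,:,i].astype(int) for i in range(3)]
roi=np.zeros(V.shape,bool);roi[82:350,75:572]=1
print(np.median(V[roi]), im[170,249],im[212,126])
def comps(m,z,tag):
    cs,_=cv2.findContours(m.astype(np.uint8),cv2.RETR_EXTERNAL,cv2.CHAIN_APPROX_NONE)
    for q in cs:
        if cv2.contourArea(q)<80: continue
        w=ray(c,q[:,0,:],z)[:,:2].astype(np.float32)
        (x,y),r=cv2.minEnclosingCircle(w); (u,v),_=cv2.minEnclosingCircle(q)
        h=cv2.convexHull(q)
        e=cv2.fitEllipse(w.reshape(-1,1,2))
        print(tag,(round(u),round(v)),"xy",round(x,1),round(y,1),"D",round(2*r,1),"ell",np.round(e[0],1),np.round(e[1],1),"sol",round(cv2.contourArea(q)/cv2.contourArea(h),3))
comps(roi&(V>150)&(S<60),10,"white")
comps(roi&(V>70)&(V<=150)&(S<80),10,"grey")
cv2.imwrite("pics/z1.png",cv2.resize(im[210:340,140:320,::-1],None,fx=4,fy=4,interpolation=cv2.INTER_CUBIC))
cv2.imwrite("pics/z2.png",cv2.resize(im[210:340,320:500,::-1],None,fx=4,fy=4,interpolation=cv2.INTER_CUBIC))
E
```

```text
[3.98337517e+02 3.81147837e-01 1.01154586e+03]
39.0 [151 155 165] [156 161 171]
white (468, 314) xy 342.7 -285.2 D 59.0 ell [ 342.8 -285. ] [52.3 53.4] sol 0.848
white (173, 303) xy 370.4 290.5 D 64.9 ell [370.2 290.7] [62.4 63.2] sol 0.973
white (286, 258) xy 454.0 70.8 D 89.8 ell [454.1  70.5] [82.1 83.3] sol 0.858
white (362, 256) xy 458.8 -79.4 D 80.8 ell [458.8 -79.5] [78.4 79.3] sol 0.985
white (208, 238) xy 495.8 224.6 D 41.4 ell [495.3 225. ] [35.9 38.1] sol 0.84
white (438, 236) xy 494.9 -230.8 D 73.8 ell [ 495.1 -230.6] [67.4 67.9] sol 0.851
white (125, 212) xy 549.7 388.5 D 65.8 ell [548.6 387.8] [61.6 62. ] sol 0.86
white (324, 203) xy 563.4 -5.1 D 52.1 ell [563.1  -5.4] [41.9 46.8] sol 0.94
white (510, 218) xy 530.8 -376.0 D 113.5 ell [ 529.6 -374.6] [105.6 110.3] sol 0.926
white (180, 164) xy 644.4 282.0 D 57.8 ell [644.9 281.4] [41.4 48.6] sol 0.877
white (249, 172) xy 626.9 143.7 D 96.2 ell [624.7 142.2] [87.9 93. ] sol 0.97
white (465, 160) xy 649.1 -290.6 D 53.7 ell [ 650.1 -290.1] [36.6 50.3] sol 0.939
white (394, 150) xy 669.1 -148.6 D 80.4 ell [ 666.6 -147.5] [71.7 78. ] sol 0.939
white (318, 138) xy 696.5 4.4 D 51.7 ell [693.6   5.1] [37.  47.3] sol 0.86
grey (509, 218) xy 531.6 -374.5 D 119.2 ell [ 530.6 -373.5] [111.8 113.2] sol 0.087
grey (248, 172) xy 626.8 144.6 D 102.0 ell [627.  144.3] [98.9 99.9] sol 0.985
grey (394, 151) xy 668.8 -148.2 D 86.0 ell [ 668.8 -148.4] [82.6 84.3] sol 0.984
```

View pics/z1.png

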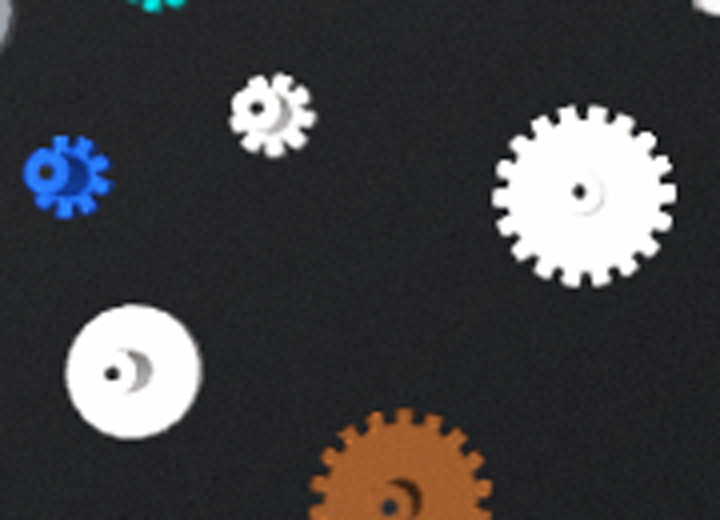

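View pics/z2.png

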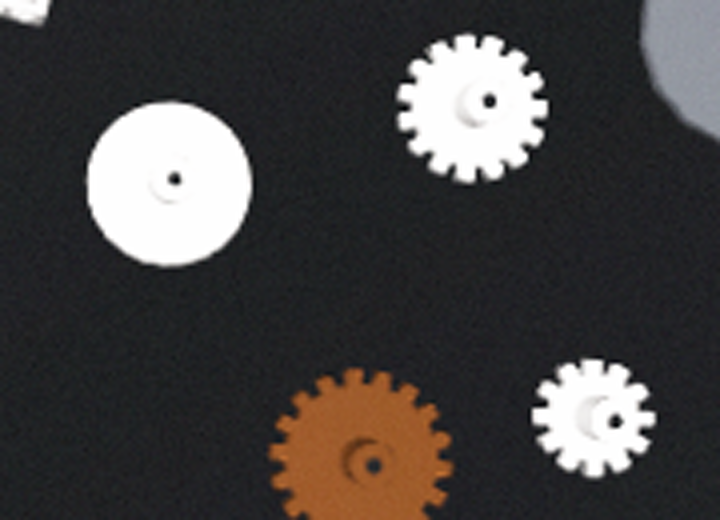

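```bash
python3 - <<'E'
from h import *
c=load("top");im=c["image"];V=im.max(2).astype(int)
for n,(u,v) in dict(g40=(208,238),g56=(468,314),g72=(438,236),g88=(286,258),r64=(173,303),r80=(362,256)).items():
    best=None
    w=cv2.GaussianBlur(im,(0,0),.7).max(2).astype(float)
    s=w[v-8:v+9,u-8:u+9]; k=np.argmin(np.where(1,s,s)) ; j,i=divmod(k,17); j+=v-8;i+=u-8
    p=255-w[j-2:j+3,i-2:i+3]; p=p-p.min(); yy,xx=np.mgrid[j-2:j+3,i-2:i+3]
    uv=((p*xx).sum()/p.sum(),(p*yy).sum()/p.sum())
    print(n,np.round(uv,1),"min",s.min(),"xy@42",np.round(ray(c,uv,42)[0],1))
m=(V>75).astype(np.uint8)
cs,_=cv2.findContours(m,cv2.RETR_EXTERNAL,cv2.CHAIN_APPROX_NONE)
for q in cs:
    (u,v),r=cv2.minEnclosingCircle(q)
    if not(15<r<33 and 82<v<350 and 80<u<565): continue
    w=ray(c,q[:,0,:],10)[:,:2].astype(np.float32);e=cv2.fitEllipse(w.reshape(-1,1,2));print((round(u),round(v)),np.round(e[0],1),np.round(e[1],1))
# side dish check
c=load("side");im=c["image"];V=im.max(2).astype(int)
cs,_=cv2.findContours(((V>75)).astype(np.uint8),cv2.RETR_EXTERNAL,cv2.CHAIN_APPROX_NONE)
for q in cs:
    if not 150<cv2.contourArea(q)<2500: continue
    w=ray(c,q[:,0,:],10)[:,:2].astype(np.float32);e=cv2.fitEllipse(w.reshape(-1,1,2));print("side",q[:,0].mean(0).round(),np.round(e[0],1),np.round(e[1],1))
E
```

```text
g40 [199.7 229.7] min 41.0 xy@42 [508.8 232.8  42. ]
g56 [473.4 314.9] min 67.0 xy@42 [ 342.3 -286.2   42. ]
g72 [441.9 234.8] min 53.0 xy@42 [ 495.1 -231.4   42. ]
g88 [284.3 257.4] min 82.0 xy@42 [454.4  70.7  42. ]
r64 [167.6 303. ] min 69.0 xy@42 [370.  291.2  42. ]
r80 [363.2 254.2] min 78.0 xy@42 [459.1 -79.8  42. ]
side [259. 389.] [547.8 388.8] [65.9 72.7]
side [314. 359.] [465.8 318.2] [39.1 67.5]
side [371. 352.] [369.3 290.1] [64.6 79.9]
side [260. 337.] [569.6 275.9] [38.7 70.6]
side [221. 329.] [644.7 269.8] [41.2 80.5]
side [305. 316.] [495.7 216.9] [40.3 77.1]
side [405. 304.] [305.9 160.5] [85.8 91.6]
side [247. 287.] [626.  145.5] [ 97.8 108.4]
side [334. 270.] [453.3  70.5] [ 90.  105.5]
side [233. 244.] [692.4   2. ] [35.4 77.2]
side [291. 241.] [562.9 -22.2] [ 52.6 100.6]
side [338. 229.] [458.2 -82. ] [ 79.9 112.9]
side [258. 210.] [ 667.5 -146.1] [81.8 94.2]
side [395. 211.] [ 321.6 -173.4] [ 83.4 107.1]
side [387. 187.] [ 341.3 -296.6] [ 56.6 120.4]
side [275. 182.] [ 651.5 -295.6] [47.3 91.2]
side [325. 182.] [ 517.7 -323.7] [105.2 274. ]
side [381. 134.] [ 384.2 -647. ] [ 78.1 263.7]
```

```bash
cat >> h.py <<'E'
T=dict(g40=(495.6,225),g56=(342.6,-285.6),g72=(495,-231),g88=(454.2,70.7),d58=(549,388.5),d74=(668.6,-148.3),d90=(626.8,144.4),d106=(531,-374.8))
def to(n,z):
    s=robot.sense();R=s["tcp_rot"];p=s["tool_pos"]
    print("t",s["time_s"],"pos",p.round(1),"yaw",np.degrees(np.arctan2(R[1,0],R[0,0])).round(2),"open",s["opening"],"F",s["contact_force"].round(1))
    print(n,"tool units",(R.T@(np.array([*T[n],z])-p)/40).round(2))
E
python3 - <<'E'
from h import *
c=load("top");im=c["image"];V=im.max(2).astype(int)
roi=np.zeros(V.shape,bool);roi[82:375,75:567]=1
cs,_=cv2.findContours((roi&(V>75)).astype(np.uint8),cv2.RETR_EXTERNAL,cv2.CHAIN_APPROX_NONE)
for q in cs:
    (u,v),r=cv2.minEnclosingCircle(q)
    if r<15: continue
    w=ray(c,q[:,0,:],10)[:,:2].astype(np.float32);e=cv2.fitEllipse(w.reshape(-1,1,2));print((round(u),round(v)),np.round(e[0],1),np.round(e[1],1))
to("g56",70)
E
python3 -m handwheel '[{"turn":[0,0,1],"translation":[0,0,0],"gripper":0.6},{"turn":[0,0,1],"translation":[0,0,0],"gripper":0.6},{"turn":[0,0,1],"translation":[0,0,0],"gripper":0.6},{"turn":[0,0,1],"translation":[0,0,0],"gripper":0.6},{"turn":[0,0,0.36],"translation":[0,0,0],"gripper":0.6}]' 50
python3 -c "
from h import *
to('g56',70)"
```

```text
(296, 374) [239.6  34.4] [ 20.  181.9]
(239, 335) [306.8 159.7] [81.7 82.6]
(410, 325) [ 322.9 -170.9] [82.4 82.8]
(468, 314) [ 342.5 -285. ] [54.4 55.3]
(173, 302) [370.1 290.5] [64.2 66.2]
(285, 259) [453.8  70.7] [84.2 84.5]
(362, 256) [458.7 -79.5] [80.3 80.4]
(438, 237) [ 494.9 -230.2] [69.4 70. ]
(126, 212) [548.8 388.2] [66.  67.8]
(509, 218) [ 531.  -374.9] [114.5 116.9]
(248, 172) [627.2 144.3] [98.8 99.4]
(394, 151) [ 668.9 -148.4] [82.6 83.8]
t 0.35 pos [ 213.7 -533.7  231.1] yaw 21.82 open 85.33294013083935 F [-0.7  0.6 -0.4]
g56 tool units [ 5.3  -4.56  4.03]
time_s: 0.77
tool_pos: [213.7, -533.8, 231.3]
tcp_rot: [[1.0, -0.004, -0.0], [-0.004, -1.0, 0.0], [-0.0, -0.0, -1.0]]
contact_force: [0.0, 0.7, 0.9]
opening: 51.1
t 0.7667 pos [ 213.7 -533.8  231.3] yaw -0.21 open 51.088633773648496 F [0.  0.7 0.9]
g56 tool units [ 3.2  -6.22  4.03]
```

```bash

python3 -m handwheel '[{"turn":[0,0,0],"translation":[0.4,-0.78,0.5],"gripper":0.6},{"turn":[0,0,0],"translation":[0.4,-0.78,0.5],"gripper":0.6},{"turn":[0,0,0],"translation":[0.4,-0.78,0.5],"gripper":0.6},{"turn":[0,0,0],"translation":[0.4,-0.78,0.5],"gripper":0.6},{"turn":[0,0,0],"translation":[0.4,-0.78,0.5],"gripper":0.6},{"turn":[0,0,0],"translation":[0.4,-0.78,0.5],"gripper":0.6},{"turn":[0,0,0],"translation":[0.4,-0.78,0.5],"gripper":0.6},{"turn":[0,0,0],"translation":[0.4,-0.78,0.5],"gripper":0.6}]'
python3 - <<'E'
from h import *
to('g56',16)
c=load("wrist");im=c["image"].copy()
for z in (10,42):
    for u in proj(c,[*T['g56'],z]): cv2.circle(im,tuple(int(x) for x in u),4,(255,0,0),-1)
cv2.imwrite("pics/w1.png",im[:,:,::-1])
E
```

```text
time_s: 1.43
tool_pos: [342.1, -282.7, 70.7]
tcp_rot: [[1.0, -0.0, 0.001], [-0.0, -1.0, -0.001], [0.001, 0.001, -1.0]]
contact_force: [1.7, 0.2, 0.5]
opening: 51.4
t 1.4333 pos [ 342.1 -282.7   70.7] yaw -0.0 open 51.41413003101966 F [1.7 0.2 0.5]
g56 tool units [0.01 0.07 1.37]
```

View pics/w1.png

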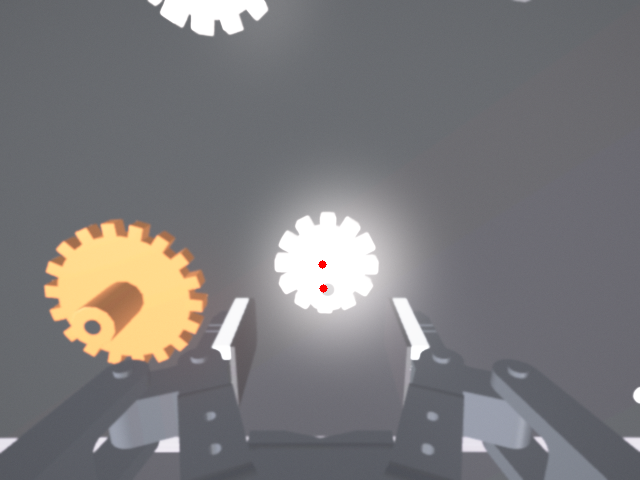

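```bash

python3 -m handwheel '[{"turn":[0,0,0],"translation":[0,0.08,0.5],"gripper":0.6},{"turn":[0,0,0],"translation":[0,0,0.5],"gripper":0.6},{"turn":[0,0,0],"translation":[0,0,0.37],"gripper":0.6},{"turn":[0,0,0],"translation":[0,0,0],"gripper":0.3},{"turn":[0,0,0],"translation":[0,0,0],"gripper":0.15},{"turn":[0,0,0],"translation":[0,0,0],"gripper":0.15},{"turn":[0,0,0],"translation":[0,0,0],"gripper":0.1},{"turn":[0,0,0],"translation":[0,0,0],"gripper":0.1}]' 40
python3 -c "
from h import *
to('g56',16)"
```

```text
time_s: 2.15
tool_pos: [342.1, -288.2, 17.6]
tcp_rot: [[1.0, 0.0, 0.001], [0.0, -1.0, -0.002], [0.001, 0.002, -1.0]]
contact_force: [-0.1, -0.2, -1.4]
opening: 20.6
t 2.15 pos [ 342.1 -288.2   17.6] yaw 0.01 open 20.551462344887195 F [-0.1 -0.2 -1.4]
g56 tool units [ 0.01 -0.07  0.04]
```

```bash

python3 -m handwheel '[{"turn":[0,0,0],"translation":[0,0,-0.25],"gripper":0.1},{"turn":[0,0,0],"translation":[0,0,-0.5],"gripper":0.1},{"turn":[0,0,0],"translation":[0,0,-0.75],"gripper":0.1},{"turn":[0,0,0],"translation":[0,0,0],"gripper":0.1},{"turn":[0,0,0],"translation":[0,0,0],"gripper":0.1}]'
python3 - <<'E'
from h import *
to('d74',80)
c=load("wrist");im=c["image"].copy()
cv2.imwrite("pics/w2.png",im[:,:,::-1])
E
```

```text
time_s: 2.57
tool_pos: [342.8, -289.1, 79.2]
tcp_rot: [[1.0, 0.0, 0.003], [0.0, -1.0, -0.005], [0.003, 0.005, -1.0]]
contact_force: [0.0, -0.8, -1.4]
opening: 20.5
t 2.5667 pos [ 342.8 -289.1   79.2] yaw 0.02 open 20.455341427958835 F [ 0.  -0.8 -1.4]
d74 tool units [ 8.15 -3.52 -0.01]
```

View pics/w2.png

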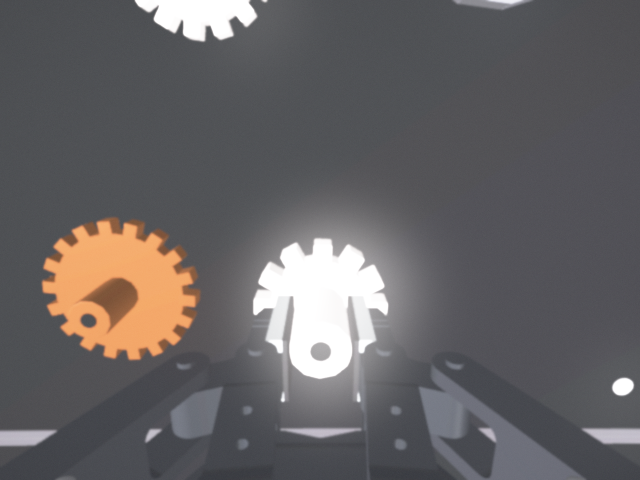

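```bash

python3 -m handwheel '[{"turn":[0,0,0],"translation":[0.4,-0.17,0],"gripper":0.1},{"turn":[0,0,0],"translation":[0.8,-0.35,0],"gripper":0.1},{"turn":[0,0,0],"translation":[0.8,-0.35,0],"gripper":0.1},{"turn":[0,0,0],"translation":[0.8,-0.35,0],"gripper":0.1},{"turn":[0,0,0],"translation":[0.8,-0.35,0],"gripper":0.1},{"turn":[0,0,0],"translation":[0.8,-0.35,0],"gripper":0.1},{"turn":[0,0,0],"translation":[0.8,-0.35,0],"gripper":0.1},{"turn":[0,0,0],"translation":[0.8,-0.35,0],"gripper":0.1}]'
python3 -m handwheel '[{"turn":[0,0,0],"translation":[0.8,-0.35,0],"gripper":0.1},{"turn":[0,0,0],"translation":[0.8,-0.35,0],"gripper":0.1},{"turn":[0,0,0],"translation":[0.55,-0.2,0],"gripper":0.1},{"turn":[0,0,0],"translation":[0,0,0],"gripper":0.1},{"turn":[0,0,0],"translation":[0,0,0],"gripper":0.1}]'
python3 - <<'E'
from h import *
to('d74',22)
c=load("wrist");im=c["image"].copy()
for z in (4,10):
    for u in proj(c,[*T['d74'],z]): cv2.circle(im,tuple(int(x) for x in u),4,(255,0,0),-1)
cv2.imwrite("pics/w3.png",im[:,:,::-1])
c=load("side");cv2.imwrite("pics/s3.png",cv2.resize(c["image"][120:280,150:400,::-1],None,fx=3,fy=3))
E
```

```text
time_s: 3.28
tool_pos: [582.0, -180.9, 74.8]
tcp_rot: [[1.0, 0.001, -0.003], [0.001, -1.0, 0.001], [-0.003, -0.001, -1.0]]
contact_force: [1.2, -0.5, -0.5]
opening: 20.3
time_s: 3.7
tool_pos: [667.1, -145.5, 74.6]
tcp_rot: [[1.0, 0.002, -0.003], [0.002, -1.0, 0.001], [-0.003, -0.001, -1.0]]
contact_force: [-0.7, -0.5, -0.2]
opening: 20.4
t 3.7 pos [ 667.1 -145.5   74.6] yaw 0.11 open 20.43440761374956 F [-0.7 -0.5 -0.2]
d74 tool units [0.04 0.07 1.31]
```

View pics/w3.png

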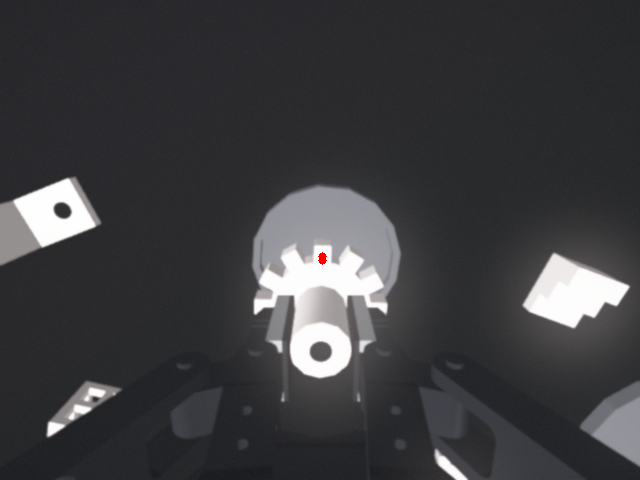

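View pics/s3.png

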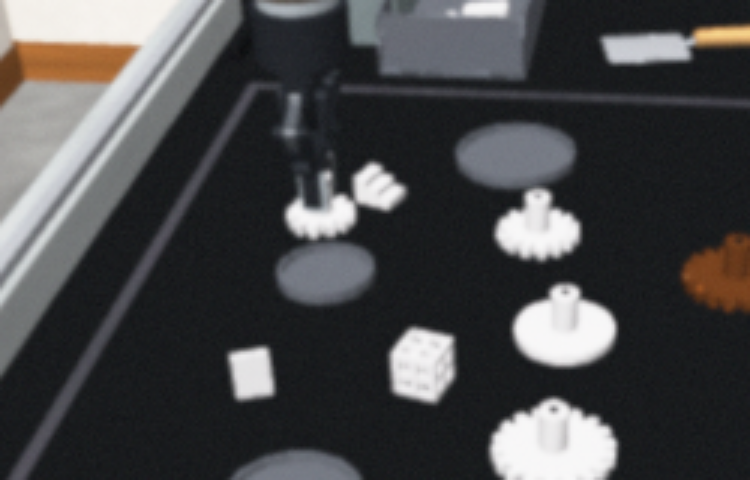

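```bash

python3 -m handwheel '[{"turn":[0,0,0],"translation":[0.04,0.07,0.4],"gripper":0.1},{"turn":[0,0,0],"translation":[0,0,0.4],"gripper":0.1},{"turn":[0,0,0],"translation":[0,0,0.3],"gripper":0.1},{"turn":[0,0,0],"translation":[0,0,0.1],"gripper":0.1},{"turn":[0,0,0],"translation":[0,0,0],"gripper":0.1},{"turn":[0,0,0],"translation":[0,0,0],"gripper":0.1}]'
python3 -c "
from h import *
to('d74',21.6)"
```

```text
time_s: 4.3
tool_pos: [668.9, -149.5, 28.3]
tcp_rot: [[1.0, -0.0, -0.0], [-0.0, -1.0, 0.0], [-0.0, -0.0, -1.0]]
contact_force: [-0.7, -0.3, 0.0]
opening: 20.8
t 4.3 pos [ 668.9 -149.5   28.3] yaw -0.01 open 20.831184932196823 F [-0.7 -0.3  0. ]
d74 tool units [-0.01 -0.03  0.17]
```

```bash

for i in 1; do python3 -m handwheel '[{"turn":[0,0,0],"translation":[0,-0.02,0.1],"gripper":0.1},{"turn":[0,0,0],"translation":[0,0,0.03],"gripper":0.1},{"turn":[0,0,0],"translation":[0,0,0],"gripper":0.1}]'; done
python3 - <<'E'
from h import *
to('d74',21.6)
c=load("side");cv2.imwrite("pics/s4.png",cv2.resize(c["image"][170:240,220:310,::-1],None,fx=7,fy=7,interpolation=cv2.INTER_CUBIC))
E
```

```text
time_s: 4.55
tool_pos: [669.3, -148.4, 23.5]
tcp_rot: [[1.0, 0.0, 0.0], [0.0, -1.0, -0.0], [0.0, 0.0, -1.0]]
contact_force: [0.8, 0.0, -0.4]
opening: 21.1
t 4.55 pos [ 669.3 -148.4   23.5] yaw 0.02 open 21.135647702268315 F [ 0.8  0.  -0.4]
d74 tool units [-0.02 -0.    0.05]
```

View pics/s4.png

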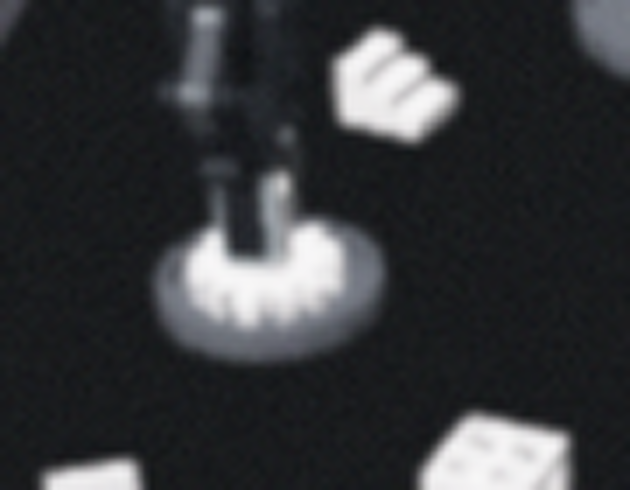

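Inside the dish, about 2 mm up. Down in 1 mm steps until contact.

```bash

python3 -m handwheel '[{"turn":[0,0,0],"translation":[0,0,0.03],"gripper":0.1},{"turn":[0,0,0],"translation":[0,0,0],"gripper":0.1}]'
python3 -m handwheel '[{"turn":[0,0,0],"translation":[0,0,0.03],"gripper":0.1},{"turn":[0,0,0],"translation":[0,0,0],"gripper":0.1}]'
python3 -m handwheel '[{"turn":[0,0,0],"translation":[0,0,0.03],"gripper":0.1},{"turn":[0,0,0],"translation":[0,0,0],"gripper":0.1}]'
```

```text
time_s: 4.77
tool_pos: [669.3, -148.4, 22.2]
tcp_rot: [[1.0, 0.0, 0.0], [0.0, -1.0, -0.0], [0.0, 0.0, -1.0]]
contact_force: [-0.1, 0.0, -0.5]
opening: 20.8
time_s: 4.93
tool_pos: [669.4, -148.6, 21.2]
tcp_rot: [[1.0, 0.0, 0.001], [0.0, -1.0, -0.0], [0.001, 0.0, -1.0]]
contact_force: [-0.4, 0.3, 0.3]
opening: 20.6
time_s: 5.1
tool_pos: [669.5, -148.6, 21.1]
tcp_rot: [[1.0, 0.0, 0.0], [0.0, -1.0, -0.0], [0.0, 0.0, -1.0]]
contact_force: [-2.9, 0.5, 7.1]
opening: 20.4
```

```bash

python3 -m handwheel '[{"turn":[0,0,0],"translation":[0,0,0],"gripper":0.35},{"turn":[0,0,0],"translation":[0,0,0],"gripper":0.6},{"turn":[0,0,0],"translation":[0,0,0],"gripper":0.6},{"turn":[0,0,0],"translation":[0,0,0],"gripper":0.6},{"turn":[0,0,0],"translation":[0,0,-0.3],"gripper":0.6},{"turn":[0,0,0],"translation":[0,0,-0.5],"gripper":0.6},{"turn":[0,0,0],"translation":[0,0,-0.5],"gripper":0.6},{"turn":[0,0,0],"translation":[0,0,-0.1],"gripper":0.6}]'
python3 - <<'E'
from h import *
to('g72',76)
E
```

```text
time_s: 5.77
tool_pos: [671.8, -149.5, 80.8]
tcp_rot: [[1.0, 0.0, 0.007], [0.0, -1.0, -0.003], [0.007, 0.003, -1.0]]
contact_force: [0.7, -0.1, 1.4]
opening: 50.9
t 5.7667 pos [ 671.8 -149.5   80.8] yaw 0.02 open 50.90046353430187 F [ 0.7 -0.1  1.4]
g72 tool units [-4.42  2.04  0.09]
```

```bash

python3 -m handwheel '[{"turn":[0,0,0],"translation":[-0.87,0.41,0],"gripper":0.6},{"turn":[0,0,0],"translation":[-0.87,0.41,0],"gripper":0.6},{"turn":[0,0,0],"translation":[-0.87,0.41,0],"gripper":0.6},{"turn":[0,0,0],"translation":[-0.87,0.41,0],"gripper":0.6},{"turn":[0,0,0],"translation":[-0.87,0.41,0],"gripper":0.6},{"turn":[0,0,0],"translation":[0,0,0],"gripper":0.6},{"turn":[0,0,0],"translation":[0,0,0],"gripper":0.6}]'
python3 - <<'E'
from h import *
to('g72',17)
c=load("top");im=c["image"];cv2.imwrite("pics/t5.png",cv2.resize(im[110:270,340:500,::-1],None,fx=3.7,fy=3.7,interpolation=cv2.INTER_CUBIC))
c=load("side");cv2.imwrite("pics/s5.png",cv2.resize(c["image"][150:250,220:400,::-1],None,fx=4,fy=4,interpolation=cv2.INTER_CUBIC))
E
```

```text
time_s: 6.35
tool_pos: [493.6, -231.0, 75.4]
tcp_rot: [[1.0, -0.003, -0.001], [-0.003, -1.0, 0.001], [-0.001, -0.001, -1.0]]
contact_force: [0.7, 0.2, 0.4]
opening: 51.3
t 6.35 pos [ 493.6 -231.    75.4] yaw -0.15 open 51.318776421959846 F [0.7 0.2 0.4]
g72 tool units [0.04 0.   1.46]
```

View pics/t5.png

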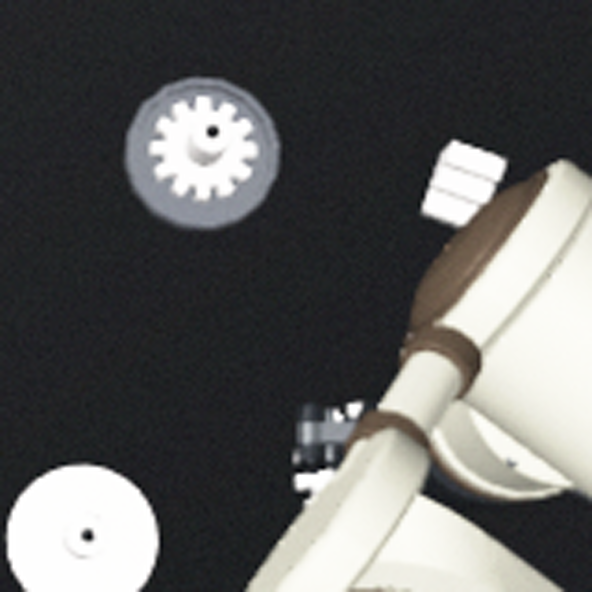

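View pics/s5.png

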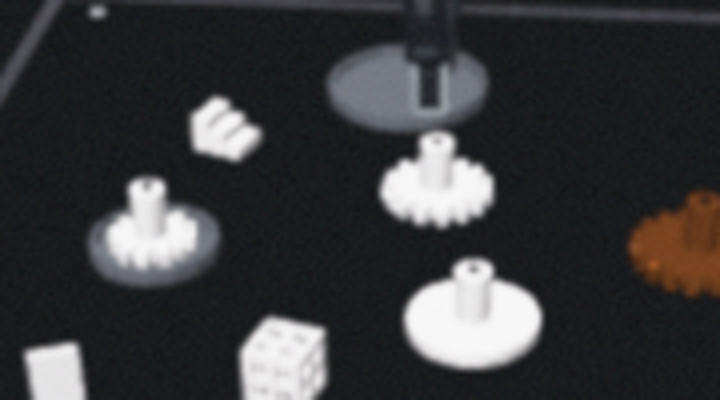

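```bash

python3 -m handwheel '[{"turn":[0,0,0],"translation":[0.03,0,0.5],"gripper":0.6},{"turn":[0,0,0],"translation":[0,0,0.5],"gripper":0.6},{"turn":[0,0,0],"translation":[0,0,0.4],"gripper":0.6},{"turn":[0,0,0],"translation":[0,0,0],"gripper":0.3},{"turn":[0,0,0],"translation":[0,0,0],"gripper":0.15},{"turn":[0,0,0],"translation":[0,0,0],"gripper":0.1},{"turn":[0,0,0],"translation":[0,0,0],"gripper":0.1},{"turn":[0,0,0],"translation":[0,0,0],"gripper":0.1}]' 40
python3 -m handwheel '[{"turn":[0,0,0],"translation":[0,0,-0.25],"gripper":0.1},{"turn":[0,0,0],"translation":[0,0,-0.5],"gripper":0.1},{"turn":[0,0,0],"translation":[0,0,-0.75],"gripper":0.1},{"turn":[0,0,0],"translation":[0,0,-0.1],"gripper":0.1},{"turn":[0,0,0],"translation":[0,0,0],"gripper":0.1}]'
python3 - <<'E'
from h import *
to('d90',80)
E
```

```text
time_s: 7.12
tool_pos: [497.4, -231.0, 20.9]
tcp_rot: [[1.0, 0.001, 0.002], [0.001, -1.0, -0.001], [0.002, 0.001, -1.0]]
contact_force: [-0.0, -0.1, -0.7]
opening: 20.4
time_s: 7.53
tool_pos: [498.5, -232.1, 87.3]
tcp_rot: [[1.0, 0.0, 0.006], [0.0, -1.0, -0.004], [0.006, 0.004, -1.0]]
contact_force: [0.2, -1.3, 0.3]
opening: 20.4
t 7.5333 pos [ 498.5 -232.1   87.3] yaw 0.02 open 20.35776775960345 F [ 0.2 -1.3  0.3]
d90 tool units [ 3.21 -9.41  0.16]
```

```bash

python3 -m handwheel '[{"turn":[0,0,0],"translation":[0.15,-0.43,0],"gripper":0.1},{"turn":[0,0,0],"translation":[0.29,-0.86,0],"gripper":0.1},{"turn":[0,0,0],"translation":[0.29,-0.86,0],"gripper":0.1},{"turn":[0,0,0],"translation":[0.29,-0.86,0],"gripper":0.1},{"turn":[0,0,0],"translation":[0.29,-0.86,0],"gripper":0.1},{"turn":[0,0,0],"translation":[0.29,-0.86,0],"gripper":0.1},{"turn":[0,0,0],"translation":[0.29,-0.86,0],"gripper":0.1},{"turn":[0,0,0],"translation":[0.29,-0.86,0],"gripper":0.1}]'
python3 -m handwheel '[{"turn":[0,0,0],"translation":[0.29,-0.86,0],"gripper":0.1},{"turn":[0,0,0],"translation":[0.29,-0.86,0],"gripper":0.1},{"turn":[0,0,0],"translation":[0.29,-0.86,0],"gripper":0.1},{"turn":[0,0,0],"translation":[0.15,-0.4,0],"gripper":0.1},{"turn":[0,0,0],"translation":[0,0,0],"gripper":0.1},{"turn":[0,0,0],"translation":[0,0,0],"gripper":0.1}]'
python3 - <<'E'
from h import *
to('d90',25)
c=load("wrist");im=c["image"].copy()
cv2.imwrite("pics/w6.png",im[:,:,::-1])
E
```

```text
time_s: 8.2
tool_pos: [582.9, 29.5, 82.6]
tcp_rot: [[1.0, 0.0, -0.002], [0.0, -1.0, 0.0], [-0.002, -0.0, -1.0]]
contact_force: [-0.2, -0.7, -1.2]
opening: 20.5
time_s: 8.7
tool_pos: [623.4, 147.4, 82.4]
tcp_rot: [[1.0, 0.002, -0.002], [0.002, -1.0, -0.0], [-0.002, 0.0, -1.0]]
contact_force: [0.1, -0.3, -0.6]
opening: 20.5
t 8.7 pos [623.4 147.4  82.4] yaw 0.13 open 20.521557042242314 F [ 0.1 -0.3 -0.6]
d90 tool units [0.09 0.07 1.44]
```

View pics/w6.png

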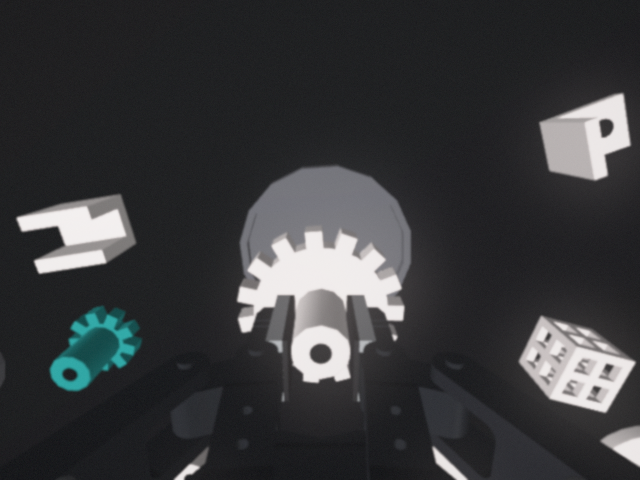

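```bash

python3 -m handwheel '[{"turn":[0,0,0],"translation":[0.08,0.06,0.4],"gripper":0.1},{"turn":[0,0,0],"translation":[0,0,0.4],"gripper":0.1},{"turn":[0,0,0],"translation":[0,0,0.3],"gripper":0.1},{"turn":[0,0,0],"translation":[0,0,0.15],"gripper":0.1},{"turn":[0,0,0],"translation":[0,0,0.05],"gripper":0.1},{"turn":[0,0,0],"translation":[0,0,0],"gripper":0.1},{"turn":[0,0,0],"translation":[0,0,0],"gripper":0.1}]'
python3 -c "
from h import *
to('d90',25)"
```

```text
time_s: 9.33
tool_pos: [628.0, 144.1, 32.4]
tcp_rot: [[1.0, 0.0, 0.001], [0.0, -1.0, 0.0], [0.001, -0.0, -1.0]]
contact_force: [0.4, 0.4, -0.8]
opening: 20.6
t 9.3333 pos [628.  144.1  32.4] yaw 0.0 open 20.641601664955136 F [ 0.4  0.4 -0.8]
d90 tool units [-0.03 -0.01  0.19]
```

```bash

python3 -m handwheel '[{"turn":[0,0,0],"translation":[-0.02,0,0.08],"gripper":0.1},{"turn":[0,0,0],"translation":[0,0,0.05],"gripper":0.1},{"turn":[0,0,0],"translation":[0,0,0],"gripper":0.1}]'
python3 -m handwheel '[{"turn":[0,0,0],"translation":[0,0,0.03],"gripper":0.1},{"turn":[0,0,0],"translation":[0,0,0],"gripper":0.1}]'
python3 -m handwheel '[{"turn":[0,0,0],"translation":[0,0,0.03],"gripper":0.1},{"turn":[0,0,0],"translation":[0,0,0],"gripper":0.1}]'
python3 -m handwheel '[{"turn":[0,0,0],"translation":[0,0,0.02],"gripper":0.1},{"turn":[0,0,0],"translation":[0,0,0],"gripper":0.1}]'
```

```text
time_s: 9.58
tool_pos: [626.5, 144.4, 26.4]
tcp_rot: [[1.0, 0.0, -0.0], [0.0, -1.0, -0.0], [-0.0, 0.0, -1.0]]
contact_force: [-0.9, 0.2, -1.9]
opening: 20.4
time_s: 9.75
tool_pos: [626.6, 144.4, 25.2]
tcp_rot: [[1.0, 0.0, -0.0], [0.0, -1.0, -0.0], [-0.0, 0.0, -1.0]]
contact_force: [-0.5, -0.4, -1.3]
opening: 20.3
time_s: 9.92
tool_pos: [626.9, 144.4, 24.3]
tcp_rot: [[1.0, 0.0, 0.001], [0.0, -1.0, 0.0], [0.001, -0.0, -1.0]]
contact_force: [0.3, 0.4, 0.6]
opening: 20.8
time_s: 10.08
tool_pos: [626.9, 144.3, 24.3]
tcp_rot: [[1.0, 0.0, 0.0], [0.0, -1.0, -0.0], [0.0, 0.0, -1.0]]
contact_force: [-2.4, 0.1, 4.5]
opening: 20.7
```

Contact at 24.3. Release, rise and go to g40 (delta −3.28, −2.02 units).

```bash

python3 -m handwheel '[{"turn":[0,0,0],"translation":[0,0,0],"gripper":0.35},{"turn":[0,0,0],"translation":[0,0,0],"gripper":0.6},{"turn":[0,0,0],"translation":[0,0,0],"gripper":0.6},{"turn":[0,0,0],"translation":[0,0,0],"gripper":0.6},{"turn":[0,0,0],"translation":[0,0,-0.3],"gripper":0.6},{"turn":[0,0,0],"translation":[0,0,-0.5],"gripper":0.6},{"turn":[0,0,0],"translation":[0,0,-0.5],"gripper":0.6},{"turn":[0,0,0],"translation":[0,0,0],"gripper":0.6}]'
python3 -m handwheel '[{"turn":[0,0,0],"translation":[-0.82,-0.5,0],"gripper":0.6},{"turn":[0,0,0],"translation":[-0.82,-0.5,0],"gripper":0.6},{"turn":[0,0,0],"translation":[-0.82,-0.5,0],"gripper":0.6},{"turn":[0,0,0],"translation":[-0.82,-0.5,0],"gripper":0.6},{"turn":[0,0,0],"translation":[0,0,0],"gripper":0.6},{"turn":[0,0,0],"translation":[0,0,0],"gripper":0.6}]'
python3 - <<'E'
from h import *
to('g40',17)
c=load("wrist");im=c["image"].copy()
cv2.imwrite("pics/w7.png",im[:,:,::-1])
E
```

```text
time_s: 10.75
tool_pos: [630.2, 144.5, 81.0]
tcp_rot: [[1.0, 0.0, 0.009], [0.0, -1.0, 0.0], [0.009, -0.0, -1.0]]
contact_force: [0.7, -0.1, 1.7]
opening: 51.2
time_s: 11.25
tool_pos: [493.7, 225.1, 75.0]
tcp_rot: [[1.0, 0.003, -0.001], [0.003, -1.0, -0.0], [-0.001, 0.0, -1.0]]
contact_force: [0.8, -0.4, -0.1]
opening: 51.3
t 11.25 pos [493.7 225.1  75. ] yaw 0.17 open 51.25502868557189 F [ 0.8 -0.4 -0.1]
g40 tool units [0.05 0.   1.45]
```

View pics/w7.png

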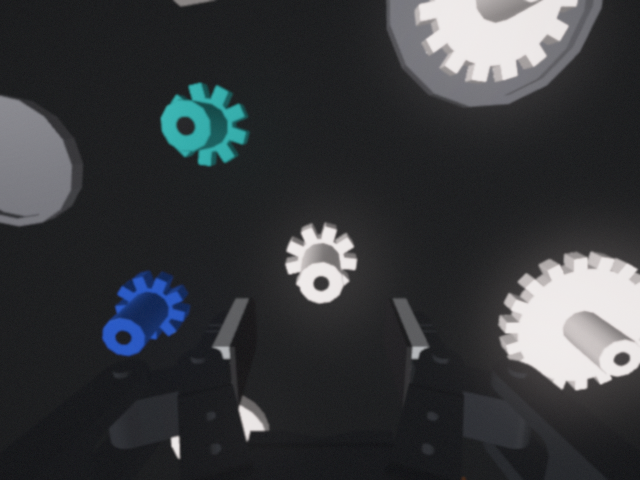

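```bash

python3 -m handwheel '[{"turn":[0,0,0],"translation":[0.03,0,0.5],"gripper":0.6},{"turn":[0,0,0],"translation":[0,0,0.5],"gripper":0.6},{"turn":[0,0,0],"translation":[0,0,0.4],"gripper":0.6},{"turn":[0,0,0],"translation":[0,0,0],"gripper":0.3},{"turn":[0,0,0],"translation":[0,0,0],"gripper":0.15},{"turn":[0,0,0],"translation":[0,0,0],"gripper":0.1},{"turn":[0,0,0],"translation":[0,0,0],"gripper":0.1},{"turn":[0,0,0],"translation":[0,0,0],"gripper":0.1}]' 40
python3 -m handwheel '[{"turn":[0,0,0],"translation":[0,0,-0.25],"gripper":0.1},{"turn":[0,0,0],"translation":[0,0,-0.5],"gripper":0.1},{"turn":[0,0,0],"translation":[0,0,-0.75],"gripper":0.1},{"turn":[0,0,0],"translation":[0,0,0],"gripper":0.1},{"turn":[0,0,0],"translation":[0,0,0],"gripper":0.1}]'
python3 - <<'E'
from h import *
to('d58',80)
E
```

```text
time_s: 11.97
tool_pos: [497.9, 224.4, 20.6]
tcp_rot: [[1.0, 0.0, 0.002], [0.0, -1.0, 0.0], [0.002, -0.0, -1.0]]
contact_force: [0.6, -1.0, -0.8]
opening: 20.4
time_s: 12.38
tool_pos: [498.9, 224.8, 82.6]
tcp_rot: [[1.0, 0.001, 0.006], [0.0, -1.0, 0.001], [0.006, -0.001, -1.0]]
contact_force: [0.7, -0.2, -0.5]
opening: 20.8
t 12.3833 pos [498.9 224.8  82.6] yaw 0.03 open 20.8252232608671 F [ 0.7 -0.2 -0.5]
d58 tool units [ 1.25 -4.09  0.08]
```

```bash

python3 -m handwheel '[{"turn":[0,0,0],"translation":[0.13,-0.41,0],"gripper":0.1},{"turn":[0,0,0],"translation":[0.26,-0.82,0],"gripper":0.1},{"turn":[0,0,0],"translation":[0.26,-0.82,0],"gripper":0.1},{"turn":[0,0,0],"translation":[0.26,-0.82,0],"gripper":0.1},{"turn":[0,0,0],"translation":[0.26,-0.82,0],"gripper":0.1},{"turn":[0,0,0],"translation":[0.13,-0.41,0],"gripper":0.1},{"turn":[0,0,0],"translation":[0,0,0],"gripper":0.1},{"turn":[0,0,0],"translation":[0,0,0],"gripper":0.1}]'
python3 - <<'E'
from h import *
to('d58',24.6)
c=load("wrist");im=c["image"].copy()
cv2.imwrite("pics/w8.png",im[:,:,::-1])
E
```

```text
time_s: 13.05
tool_pos: [547.8, 388.5, 78.3]
tcp_rot: [[1.0, 0.002, -0.002], [0.002, -1.0, -0.001], [-0.002, 0.001, -1.0]]
contact_force: [-0.1, -1.0, -0.3]
opening: 20.3
t 13.05 pos [547.8 388.5  78.3] yaw 0.1 open 20.34576597146309 F [-0.1 -1.  -0.3]
d58 tool units [ 0.03 -0.    1.34]
```

View pics/w8.png

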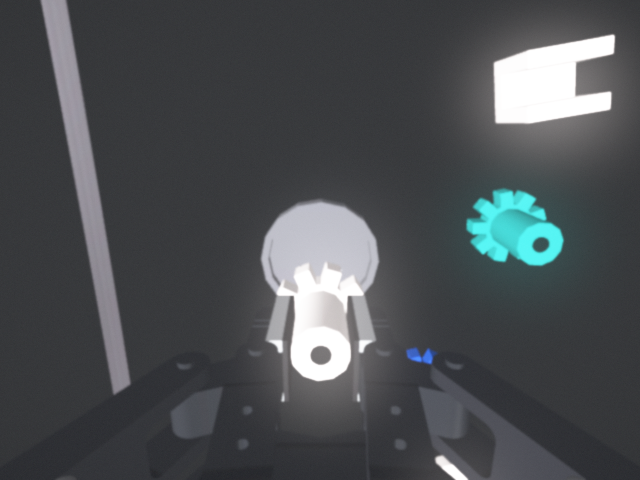

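```bash

python3 -m handwheel '[{"turn":[0,0,0],"translation":[0.02,0,0.4],"gripper":0.1},{"turn":[0,0,0],"translation":[0,0,0.4],"gripper":0.1},{"turn":[0,0,0],"translation":[0,0,0.3],"gripper":0.1},{"turn":[0,0,0],"translation":[0,0,0.1],"gripper":0.1},{"turn":[0,0,0],"translation":[0,0,0],"gripper":0.1},{"turn":[0,0,0],"translation":[0,0,0],"gripper":0.1}]'
python3 -c "
from h import *
to('d58',24.6)"
```

```text
time_s: 13.6
tool_pos: [549.5, 387.9, 31.6]
tcp_rot: [[1.0, -0.0, -0.0], [-0.0, -1.0, -0.0], [-0.0, 0.0, -1.0]]
contact_force: [0.4, 0.2, 0.1]
opening: 20.4
t 13.6 pos [549.5 387.9  31.6] yaw -0.01 open 20.391484890530325 F [0.4 0.2 0.1]
d58 tool units [-0.01 -0.02  0.17]
```

```bash

python3 -m handwheel '[{"turn":[0,0,0],"translation":[0,-0.01,0.08],"gripper":0.1},{"turn":[0,0,0],"translation":[0,0,0.03],"gripper":0.1},{"turn":[0,0,0],"translation":[0,0,0],"gripper":0.1}]'
python3 -m handwheel '[{"turn":[0,0,0],"translation":[0,0,0.03],"gripper":0.1},{"turn":[0,0,0],"translation":[0,0,0],"gripper":0.1}]'
python3 -m handwheel '[{"turn":[0,0,0],"translation":[0,0,0.03],"gripper":0.1},{"turn":[0,0,0],"translation":[0,0,0],"gripper":0.1}]'
python3 -m handwheel '[{"turn":[0,0,0],"translation":[0,0,0.02],"gripper":0.1},{"turn":[0,0,0],"translation":[0,0,0],"gripper":0.1}]'
```

```text
time_s: 13.85
tool_pos: [549.6, 388.8, 27.2]
tcp_rot: [[1.0, 0.0, 0.0], [0.0, -1.0, 0.0], [0.0, -0.0, -1.0]]
contact_force: [-0.5, -0.2, 0.6]
opening: 20.5
time_s: 14.02
tool_pos: [549.4, 388.8, 25.8]
tcp_rot: [[1.0, 0.0, 0.0], [0.0, -1.0, 0.0], [0.0, -0.0, -1.0]]
contact_force: [0.1, -0.4, -0.6]
opening: 20.5
time_s: 14.18
tool_pos: [549.3, 388.7, 24.3]
tcp_rot: [[1.0, 0.0, -0.0], [0.0, -1.0, -0.0], [-0.0, 0.0, -1.0]]
contact_force: [0.1, 0.1, -1.3]
opening: 20.4
time_s: 14.35
tool_pos: [549.5, 388.8, 24.0]
tcp_rot: [[1.0, 0.0, 0.0], [0.0, -1.0, 0.0], [0.0, -0.0, -1.0]]
contact_force: [-1.5, -0.4, 1.8]
opening: 20.7
```

```bash

python3 -m handwheel '[{"turn":[0,0,0],"translation":[0,0,0],"gripper":0.35},{"turn":[0,0,0],"translation":[0,0,0],"gripper":0.6},{"turn":[0,0,0],"translation":[0,0,0],"gripper":0.6},{"turn":[0,0,0],"translation":[0,0,0],"gripper":0.6},{"turn":[0,0,0],"translation":[0,0,-0.3],"gripper":0.6},{"turn":[0,0,0],"translation":[0,0,-0.5],"gripper":0.6},{"turn":[0,0,0],"translation":[0,0,-0.5],"gripper":0.6},{"turn":[0,0,0],"translation":[0,0,0],"gripper":0.6}]'
python3 -m handwheel '[{"turn":[0,0,0],"translation":[-0.26,0.88,0],"gripper":0.6},{"turn":[0,0,0],"translation":[-0.26,0.88,0],"gripper":0.6},{"turn":[0,0,0],"translation":[-0.26,0.88,0],"gripper":0.6},{"turn":[0,0,0],"translation":[-0.26,0.88,0],"gripper":0.6},{"turn":[0,0,0],"translation":[-0.26,0.88,0],"gripper":0.6},{"turn":[0,0,0],"translation":[-0.26,0.88,0],"gripper":0.6},{"turn":[0,0,0],"translation":[-0.26,0.88,0],"gripper":0.6},{"turn":[0,0,0],"translation":[-0.26,0.88,0],"gripper":0.6}]'
python3 -m handwheel '[{"turn":[0,0,0],"translation":[-0.28,0.9,0],"gripper":0.6},{"turn":[0,0,0],"translation":[0,0,0],"gripper":0.6},{"turn":[0,0,0],"translation":[0,0,0],"gripper":0.6}]'
python3 - <<'E'
from h import *
to('g88',20)
c=load("wrist");im=c["image"].copy()
cv2.imwrite("pics/w9.png",im[:,:,::-1])
E
```

```text
time_s: 15.02
tool_pos: [552.6, 390.3, 81.8]
tcp_rot: [[1.0, 0.0, 0.008], [0.0, -1.0, 0.004], [0.008, -0.004, -1.0]]
contact_force: [0.8, 0.6, 0.8]
opening: 51.3
time_s: 15.68
tool_pos: [465.5, 105.7, 75.9]
tcp_rot: [[1.0, 0.001, 0.001], [0.001, -1.0, -0.0], [0.001, 0.0, -1.0]]
contact_force: [0.7, -0.0, 0.4]
opening: 51.2
time_s: 15.93
tool_pos: [454.9, 69.7, 75.9]
tcp_rot: [[1.0, -0.003, 0.0], [-0.003, -1.0, 0.0], [0.0, -0.0, -1.0]]
contact_force: [-0.2, -0.0, 0.7]
opening: 51.3
t 15.9333 pos [454.9  69.7  75.9] yaw -0.2 open 51.337818119613104 F [-0.2 -0.   0.7]
g88 tool units [-0.02 -0.02  1.4 ]
```

View pics/w9.png

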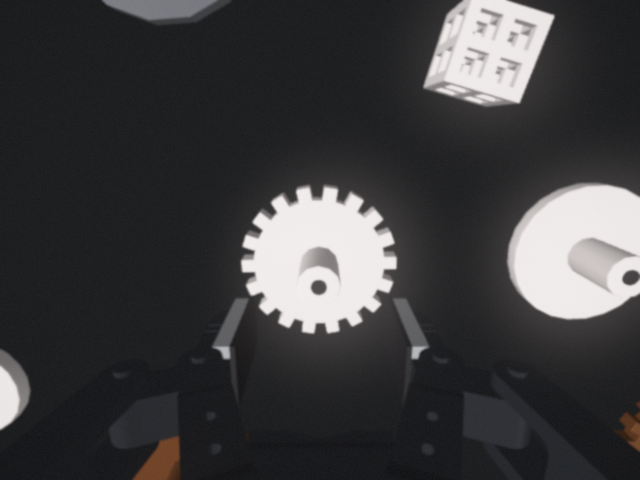

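```bash

python3 -m handwheel '[{"turn":[0,0,0],"translation":[-0.01,-0.02,0.5],"gripper":0.6},{"turn":[0,0,0],"translation":[0,0,0.5],"gripper":0.6},{"turn":[0,0,0],"translation":[0,0,0.4],"gripper":0.6},{"turn":[0,0,0],"translation":[0,0,0],"gripper":0.3},{"turn":[0,0,0],"translation":[0,0,0],"gripper":0.15},{"turn":[0,0,0],"translation":[0,0,0],"gripper":0.1},{"turn":[0,0,0],"translation":[0,0,0],"gripper":0.1},{"turn":[0,0,0],"translation":[0,0,0],"gripper":0.1}]' 50
python3 -m handwheel '[{"turn":[0,0,0],"translation":[0,0,-0.25],"gripper":0.1},{"turn":[0,0,0],"translation":[0,0,-0.5],"gripper":0.1},{"turn":[0,0,0],"translation":[0,0,-0.75],"gripper":0.1},{"turn":[0,0,0],"translation":[0,0,-0.5],"gripper":0.1},{"turn":[0,0,0],"translation":[0,0,0],"gripper":0.1},{"turn":[0,0,0],"translation":[0,0,0],"gripper":0.1}]'
python3 - <<'E'
from h import *
to('d106',100)
c=load("wrist");im=c["image"].copy()
cv2.imwrite("pics/w10.png",im[:,:,::-1])
E
```

```text
time_s: 16.65
tool_pos: [455.7, 72.0, 20.8]
tcp_rot: [[1.0, 0.001, 0.002], [0.001, -1.0, -0.0], [0.002, 0.0, -1.0]]
contact_force: [-0.3, -0.3, -0.7]
opening: 20.1
time_s: 17.15
tool_pos: [456.1, 71.7, 101.8]
tcp_rot: [[1.0, 0.0, 0.004], [0.0, -1.0, -0.0], [0.004, 0.0, -1.0]]
contact_force: [-1.1, -0.5, -1.6]
opening: 20.4
t 17.15 pos [456.1  71.7 101.8] yaw 0.01 open 20.41101491096052 F [-1.1 -0.5 -1.6]
d106 tool units [ 1.87 11.16  0.06]
```

View pics/w10.png

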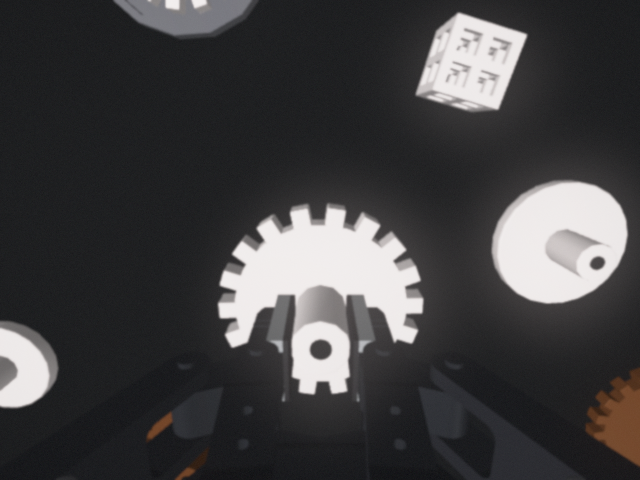

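```bash

python3 -m handwheel '[{"turn":[0,0,0],"translation":[0.07,0.43,0],"gripper":0.1},{"turn":[0,0,0],"translation":[0.15,0.86,0],"gripper":0.1},{"turn":[0,0,0],"translation":[0.15,0.86,0],"gripper":0.1},{"turn":[0,0,0],"translation":[0.15,0.86,0],"gripper":0.1},{"turn":[0,0,0],"translation":[0.15,0.86,0],"gripper":0.1},{"turn":[0,0,0],"translation":[0.15,0.86,0],"gripper":0.1},{"turn":[0,0,0],"translation":[0.15,0.86,0],"gripper":0.1},{"turn":[0,0,0],"translation":[0.15,0.86,0],"gripper":0.1}]'
python3 -m handwheel '[{"turn":[0,0,0],"translation":[0.15,0.86,0],"gripper":0.1},{"turn":[0,0,0],"translation":[0.15,0.86,0],"gripper":0.1},{"turn":[0,0,0],"translation":[0.15,0.86,0],"gripper":0.1},{"turn":[0,0,0],"translation":[0.15,0.86,0],"gripper":0.1},{"turn":[0,0,0],"translation":[0.15,0.86,0],"gripper":0.1},{"turn":[0,0,0],"translation":[0.02,0.4,0],"gripper":0.1},{"turn":[0,0,0],"translation":[0,0,0],"gripper":0.1},{"turn":[0,0,0],"translation":[0,0,0],"gripper":0.1}]'
python3 - <<'E'
from h import *
to('d106',24.8)
c=load("wrist");im=c["image"].copy()
cv2.imwrite("pics/w11.png",im[:,:,::-1])
E
```

```text
time_s: 17.87
tool_pos: [498.4, -187.2, 98.0]
tcp_rot: [[1.0, -0.0, -0.003], [-0.0, -1.0, 0.002], [-0.003, -0.002, -1.0]]
contact_force: [1.2, 0.6, -0.3]
opening: 20.1
time_s: 18.53
tool_pos: [529.4, -373.8, 97.7]
tcp_rot: [[1.0, -0.001, -0.002], [-0.001, -1.0, 0.003], [-0.002, -0.003, -1.0]]
contact_force: [0.4, -0.2, -1.0]
opening: 19.9
t 18.5333 pos [ 529.4 -373.8   97.7] yaw -0.07 open 19.936315120182677 F [ 0.4 -0.2 -1. ]
d106 tool units [0.04 0.03 1.82]
```

View pics/w11.png

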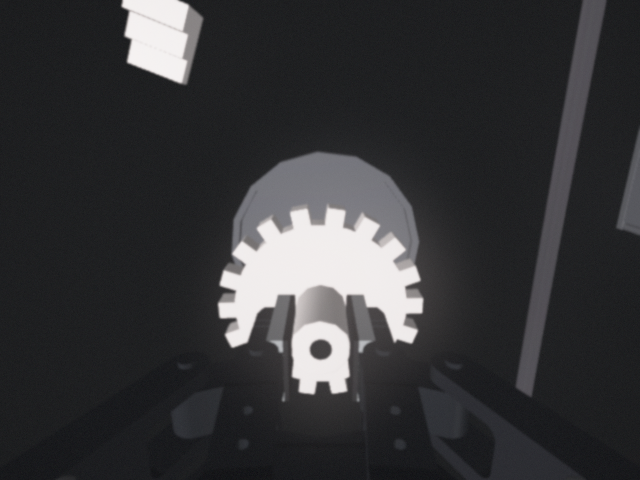

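```bash

python3 -m handwheel '[{"turn":[0,0,0],"translation":[0.03,0.02,0.5],"gripper":0.1},{"turn":[0,0,0],"translation":[0,0,0.5],"gripper":0.1},{"turn":[0,0,0],"translation":[0,0,0.4],"gripper":0.1},{"turn":[0,0,0],"translation":[0,0,0.2],"gripper":0.1},{"turn":[0,0,0],"translation":[0,0,0.05],"gripper":0.1},{"turn":[0,0,0],"translation":[0,0,0],"gripper":0.1},{"turn":[0,0,0],"translation":[0,0,0],"gripper":0.1}]'
python3 -c "
from h import *
to('d106',24.8)"
```

```text
time_s: 19.17
tool_pos: [532.2, -374.9, 34.7]
tcp_rot: [[1.0, 0.001, 0.001], [0.001, -1.0, -0.001], [0.001, 0.001, -1.0]]
contact_force: [0.0, 0.1, 0.0]
opening: 20.3
t 19.1667 pos [ 532.2 -374.9   34.7] yaw 0.05 open 20.283886343255645 F [0.  0.1 0. ]
d106 tool units [-0.03 -0.    0.25]
```

```bash

python3 -m handwheel '[{"turn":[0,0,0],"translation":[-0.02,0,0.1],"gripper":0.1},{"turn":[0,0,0],"translation":[0,0,0.08],"gripper":0.1},{"turn":[0,0,0],"translation":[0,0,0],"gripper":0.1}]'
python3 -m handwheel '[{"turn":[0,0,0],"translation":[0,0,0.03],"gripper":0.1},{"turn":[0,0,0],"translation":[0,0,0],"gripper":0.1}]'
python3 -m handwheel '[{"turn":[0,0,0],"translation":[0,0,0.03],"gripper":0.1},{"turn":[0,0,0],"translation":[0,0,0],"gripper":0.1}]'
python3 -m handwheel '[{"turn":[0,0,0],"translation":[0,0,0.02],"gripper":0.1},{"turn":[0,0,0],"translation":[0,0,0],"gripper":0.1}]'
```

```text
time_s: 19.42
tool_pos: [530.6, -374.8, 26.3]
tcp_rot: [[1.0, 0.0, -0.0], [0.0, -1.0, 0.0], [-0.0, -0.0, -1.0]]
contact_force: [-0.1, -0.1, -1.4]
opening: 20.1
time_s: 19.58
tool_pos: [530.8, -374.9, 25.2]
tcp_rot: [[1.0, 0.0, -0.0], [0.0, -1.0, 0.0], [-0.0, -0.0, -1.0]]
contact_force: [0.4, -0.5, -0.7]
opening: 20.5
time_s: 19.75
tool_pos: [531.0, -375.1, 24.3]
tcp_rot: [[1.0, 0.0, 0.0], [0.0, -1.0, -0.0], [0.0, 0.0, -1.0]]
contact_force: [1.0, -0.6, -0.3]
opening: 20.2
time_s: 19.92
tool_pos: [531.0, -375.2, 24.3]
tcp_rot: [[1.0, 0.0, 0.0], [0.0, -1.0, -0.0], [0.0, 0.0, -1.0]]
contact_force: [-2.1, 0.8, 5.1]
opening: 19.9
```

Contact. Release, rise high, and move back toward the base so the cameras can see everything.

```bash

python3 -m handwheel '[{"turn":[0,0,0],"translation":[0,0,0],"gripper":0.35},{"turn":[0,0,0],"translation":[0,0,0],"gripper":0.6},{"turn":[0,0,0],"translation":[0,0,0],"gripper":0.6},{"turn":[0,0,0],"translation":[0,0,0],"gripper":0.6},{"turn":[0,0,0],"translation":[0,0,-0.3],"gripper":0.6},{"turn":[0,0,0],"translation":[0,0,-0.7],"gripper":0.6},{"turn":[0,0,0],"translation":[0,0,-0.9],"gripper":0.6},{"turn":[0,0,0],"translation":[0,0,-0.9],"gripper":0.6}]'
python3 -m handwheel '[{"turn":[0,0,0],"translation":[0,0,-0.9],"gripper":0.6},{"turn":[0,0,0],"translation":[-0.7,0.5,-0.4],"gripper":0.6},{"turn":[0,0,0],"translation":[-0.8,0.5,0],"gripper":0.6},{"turn":[0,0,0],"translation":[-0.8,0.5,0],"gripper":0.6},{"turn":[0,0,0],"translation":[-0.8,0.5,0],"gripper":0.6},{"turn":[0,0,0],"translation":[-0.8,0.5,0],"gripper":0.6},{"turn":[0,0,0],"translation":[-0.8,0.5,0],"gripper":0.6},{"turn":[0,0,0],"translation":[-0.8,0.5,0],"gripper":0.6}]'
python3 -m handwheel '[{"turn":[0,0,0],"translation":[-0.6,0.4,0],"gripper":0.6},{"turn":[0,0,0],"translation":[-0.5,0.4,0],"gripper":0.6},{"turn":[0,0,0],"translation":[0,0,0],"gripper":0.6},{"turn":[0,0,0],"translation":[0,0,0],"gripper":0.6},{"turn":[0,0,0],"translation":[0,0,0],"gripper":0.6},{"turn":[0,0,0],"translation":[0,0,0],"gripper":0.6}]'
python3 - <<'E'
from h import *
c=load("top");im=c["image"];cv2.imwrite("pics/t12.png",im[:,:,::-1])
V=im.min(2).astype(int);S=im.max(2).astype(int)-V
roi=np.zeros(V.shape,bool);roi[82:375,75:567]=1
cs,_=cv2.findContours((roi&(V>190)&(S<60)).astype(np.uint8),cv2.RETR_EXTERNAL,cv2.CHAIN_APPROX_NONE)
for q in cs:
    if cv2.contourArea(q)<80: continue
    w=ray(c,q[:,0,:],12)[:,:2].astype(np.float32);(x,y),r=cv2.minEnclosingCircle(w)
    print(q[:,0].mean(0).round(),round(x,1),round(y,1),"D",round(2*r,1))
print(T)
c=load("side");cv2.imwrite("pics/s12.png",cv2.resize(c["image"][150:430,200:420,::-1],None,fx=2.1,fy=2.1,interpolation=cv2.INTER_CUBIC))
E
```

```text
time_s: 20.58
tool_pos: [530.3, -374.3, 136.5]
tcp_rot: [[1.0, 0.0, -0.001], [0.0, -1.0, 0.001], [-0.001, -0.001, -1.0]]
contact_force: [0.6, -0.6, -0.3]
opening: 51.5
time_s: 21.25
tool_pos: [309.3, -515.8, 188.5]
tcp_rot: [[1.0, 0.0, 0.0], [0.0, -1.0, -0.001], [0.0, 0.001, -1.0]]
contact_force: [-0.7, -0.3, -0.7]
opening: 51.1
time_s: 21.75
tool_pos: [267.9, -546.4, 187.6]
tcp_rot: [[1.0, 0.002, 0.0], [0.002, -1.0, 0.0], [0.0, -0.0, -1.0]]
contact_force: [-0.1, 1.4, 0.3]
opening: 51.0
[173. 303.] 370.3 290.2 D 63.6
[362. 255.] 459.0 -79.3 D 80.0
[124. 213.] 547.3 391.6 D 45.2
[509. 218.] 530.8 -374.5 D 91.0
[324. 203.] 564.3 -5.6 D 48.6
[181. 166.] 639.8 280.3 D 44.0
[248. 173.] 625.4 144.5 D 74.2
[465. 160.] 649.7 -289.0 D 50.7
[394. 150.] 670.1 -148.7 D 58.6
[317. 139.] 697.3 4.2 D 50.7
{'g40': (495.6, 225), 'g56': (342.6, -285.6), 'g72': (495, -231), 'g88': (454.2, 70.7), 'd58': (549, 388.5), 'd74': (668.6, -148.3), 'd90': (626.8, 144.4), 'd106': (531, -374.8)}
```

View pics/t12.png

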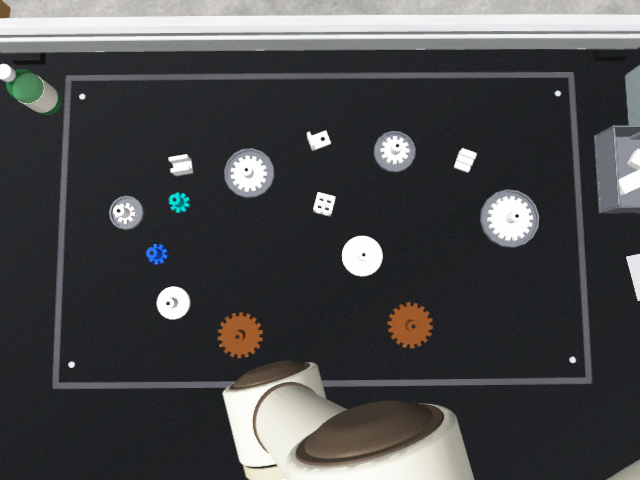

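View pics/s12.png

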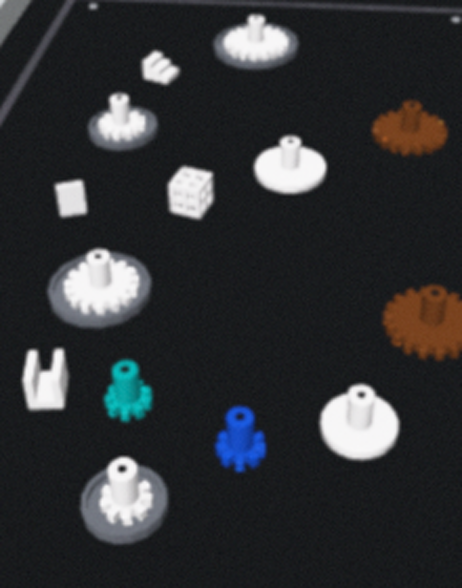

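All four gears lie centred in their dishes with hubs up. The gear centres are within about 4 mm of the dish centres, and the 40 mm reading is inflated by its hub leaning outward in the view. The rollers have not moved, and the arm is clear.

```bash
python3 -c "
from station import robot
print(robot.hand_in())"
```

```text
the job is handed in; nothing more can be done
None
```

All four gears are in their matching dishes, hub up, and the job was handed in at about 22 s of the 102 s allowed. I gripped each gear by its hub, lowered it in roughly 1 mm steps until the wrist felt floor contact (2–7 N), and only then opened the fingers.

**Gear positions:** In the last top picture the 56, 72 and 88 mm gears measured within about 2 mm of their dish centres. The 40 mm gear read 3.5 mm off, with an apparent diameter of 45 mm, because its hub leans over the disc edge in that view. The arm released it within 1 mm of the dish centre.

**Flatness:** The side picture shows all four gears lying flat inside the rims. I judged that by eye and did not measure the tilt.

**Rollers and arm:** Both rollers measured within 1 mm of where they started, and the arm was clear of everything at the end.

**Disagreements:** The opening read 20–21 mm on the 22 mm hubs. The measured tool height drifted a few mm from the commanded height, so I used the contact force to decide when each gear was down. No check failed.

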